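Set the motif selector and strike a souvenir medallion

TASK

Strike the brass medallion in the hand press with the red motif: push the selector knob in, turn it until its pointer points at the red mark, and let it pop fully out again so that it locks there. Only then press the lever down to its stop and let it come back up fully. Leave the stock on the counter where it stands.

Things in the scene. Friction and masses are not known exactly. Their poses are not given: they have to be found in the camera images.
- knob_grip (a point): Black selector knob, vertical axis, on the grey housing at the press's left (+y) end: skirt 60 mm wide, 8 mm thick; upright bar grip 56 long, 15 wide, 38 tall. This point: on the axis, 12 mm below the bar's top, 26 above the skirt, 51 above the housing (flat top 135 x 135 mm, 75 above the table). Moves with the knob: x along the bar, -x where the pointer points, z up.
- pointer (a point): Tip of the white pointer nib on the knob's skirt, 39 mm from the knob's axis; turns with the knob. The coloured marks stand 51 mm from the axis, so when the pointer points at a mark the two are 12 mm apart seen from above.
- push (a joint): How far the knob is pushed down, m: 0 = fully out, 0.013 = fully in. Spring: 4.4 N to start, 9.6 N fully in. Teeth lock it in its notch up to 0.003; part-way in it is stiff; it turns freely from 0.010 on and must be kept in while turning. Let go on a notch, it pops fully out; let go between notches, it stays partly in or slides to the nearest notch.
- selector (a joint): Angle of the knob, rad, positive anticlockwise seen from above. Notches at -1.2, -0.6, 0, 0.6, 1.2. It starts at 0, the plain middle notch, pointing to the press's front (its -x); end stops at -1.2 and 1.2. Turns lightly when pushed in (under 0.05 N m).
- mark_red: Red round mark, 20 mm wide, 3 mm thick, fixed on the housing top 51 mm from the knob's axis, at one of the four notches other than the middle one (the other three have a blue, a yellow and a white mark; the order changes). Origin at the centre of its underside.
- lever (a joint): Angle of the press lever, rad: 0 = up at rest (arm 0.45 rad above level), 0.8 = down against its stop (arm 0.35 rad below level). A spring returns it; at the stop it takes about 8 N pressed down on its cross-bar. The ram over the brass blank goes down with it.
- lever_bar (a point): Centre of the lever's black cross-bar: round, 22 mm thick, 90 mm long, level along the press's x axis at the end of the lever arm, 200 mm from the hinge, at the right (-y) of the press. 302 mm above the table at rest, 146 mm at the stop; nothing lies over it and it can be pushed down from above. Moves with the lever.
- lever_hinge (a point): Hinge of the lever, fixed on the front of the press head, 215 mm above the table. Its axes are the press's: the hinge axis is x, level; at rest the arm runs from here to -y and up; pressing swings it down in the y-z plane.
- press: Green hand press, fixed: foot 200 mm (x) by 385 mm (y), 30 tall; column and head up to 255 tall, head between y -105 and +35 mm; knob axis at x 0, y +165 mm. Origin at table height on the ram's axis; front (-x) faces the robot. A round brass blank lies fixed in the nest under the ram.
- mug_red: Red mug, 95 mm tall, 82 mm wide, behind the press. Loose stock, to be left alone. Origin at the centre of its underside.
- mug_blue: Blue mug, 95 mm tall, 82 mm wide, right on the counter. Loose stock, to be left alone. Origin at the centre of its underside.
- dish: Shallow blue dish, 100 mm wide, 30 mm tall, behind the press. Loose stock, to be left alone. Origin at the centre of its underside.
- gift_box: Small wooden gift box, 94 x 74 x 50 mm, behind the press. Loose stock, to be left alone. Origin at the centre of its underside.
- coasters: Stack of tile coasters, 90 x 90 x 32 mm, under the lever. Loose stock, to be left alone. Origin at the centre of its underside.
- jar: Amber glass jar with a brass cap, 100 mm tall, 76 mm wide, left on the counter. Loose stock, to be left alone. Origin at the centre of its underside.
- tin: Red tin, 90 mm tall, 70 mm wide, left on the counter. Loose stock, to be left alone. Origin at the centre of its underside.

How it is judged:
On the way, in this order (a step that is already met when the one before it is completed fails the run):
1. the selector points at the red mark and has popped out, locked in its notch (horizontal distance between pointer and mark_red below 0.0148 m and value of joint push below 0.002 m), for 0.2 s.
2. the lever is pressed down to its stop, with the selector locked at red (all of step 1 and value of joint lever above 0.75 rad), for 0.05 s.
At the end, for the whole second after the job is handed in: The pointer points at the red mark (tip within 14.8 mm of the mark's centre seen from above; 12 mm when exactly on its notch, 29 mm at the next notch), the knob is out to within 2 mm, and the lever is back up to within 0.06 rad of its rest (all of step 1 and value of joint lever below 0.06 rad); the robot touches nothing.
It fails at once if the lever is pulled more than half-way while the selector is not locked at the red mark (value of joint lever above 0.4 rad and (not (horizontal distance between pointer and mark_red below 0.0148 m) or not (value of joint push below 0.002 m))).
It fails at once if stock on the counter is shifted by more than 30 mm (distance of any of mug_red, mug_blue, dish, gift_box, coasters, jar, tin from where it was at the start of the episode above 0.03 m).
It fails at once if stock on the counter is knocked over (angle between any of mug_red, mug_blue, dish, gift_box, coasters, jar, tin's own z axis and vertical above 0.5 rad).
It also fails if it takes over 54 s, if anything falls off the work surface, if the arm or the gripper's body presses on something with over 40 N, if the wrist force passes 120 N, or if a joint passes its speed limit or range.

ROBOT

A 6-joint arm with a two-finger parallel gripper is mounted at the origin on the work surface. World frame = base frame: x ahead of the robot, y to its left, z up, the work surface at z = 0. Lengths are in m, angles in rad, forces in N, time in s.
With the tool pointing down it reaches from about 0.275 to 1 m from the base axis. Payload 8.4 kg.
Tool frame: the origin (TCP) lies on the centre line of the jaws, within the pads' length; the fingertips stand 19 mm ahead of it and the grasp point (between the pads) is the TCP; x points along the fingers, y is the direction in which the jaws open and shut, and the axes are right-handed (so a half turn about x gives the same grasp; the last joint's range is limited). The gripper opens to 85 mm and grips with 20 to 120 N. Pads are 22 mm wide; open, the fingers measure 114 mm over their backs; the gripper's body (76 mm by 85 mm) begins 54 mm behind the grasp point. The pads swing forward as they close: fully open they stand 13 mm farther back than shut.
Start: joints at [-1.344, 0.353, 1.633, -0, 1.155, -0.002], TCP at [0.142, -0.609, 0.25] pointing down, gripper open.
Joint ranges: [-2.63, 2.63], [-0.92, 2.1], [0.06, 2.66], [-1.3, 4.44], [0, 2.69], [-3.02, 3.02]. Speed limits (rad/s): [2.22, 2.22, 2.79, 3.14, 3.14, 3.14].

INTERFACE

Orientations are given as [roll, pitch, yaw] about the fixed x, y, z axes, in that order (R = Rz(yaw) Ry(pitch) Rx(roll)).
In Python, from rig import * gives the robot as it stands.
- The arm moves only by the shell command python3 -m inch 'ROWS'. ROWS is JSON, a list of rows, each a list of 7 numbers: the turn, a rotation vector about the tool's x, y, z each as a share of pi rad, from -1 to 1, then the shift along the tool's x, y, z each as a share of 150 mm, from -1 to 1, then the opening, from -1 (shut) to 1 (fully open). In form: [[rx, ry, rz, tx, ty, tz, gripper], ...]. A call has 1 to 20 rows; each row shifts and turns the commanded pose from where the row before left it, along the tool's axes as they then stand; what a row does not reach is not made up. A row lasts 1/10 s, in which the tool goes at most 50 mm and 8.59 degrees, less where a joint would pass 70% of its speed; a pose out of reach is approached as far as the arm can. A call with a number of a shift or a turn outside -1 to 1 is refused whole. A call with a gripper value outside its range is refused whole. The fingers move at their own pace and stop on an object; the grip force is fixed at half the most. Time passes only in rows, so rows that do not move let the fingers close. It gives the time, the measured TCP pose, the force and the opening at its end, in the units of the state.
- sense(): the state, without advancing time (a new reading comes with each control period).
- camera(name): name is "scene" or "side" or "wrist"; returns a dict with "img" (384x512x3 uint8, blue, green, red), "mtx" (3x3 intrinsics, pixels), "k1" (the pictures are not rectified: a ray, as slopes to the right and down, at radius r is drawn at 1 + k1 r^2 times it, then the intrinsics apply), "camera_from_world" (4x4, takes a point from world to camera coordinates); the wrist camera has in their place "mount" (4x4, takes a point from camera to tool coordinates, whose origin is the TCP and whose axes are the tool frame's). Camera axes: x right, y down, z forward; pixel columns grow to the right and rows downward; lengths in m; the calibration is good to about 2 mm. A picture is of the moment at which its call begins: read the wrist's pose just before it. There is no depth.
- sign_off(): hands the job in, once; it reports no verdict.
The state is a dict: "time": time; "joint_positions": joint angles; "joint_vel": joint speeds; "joint_torque": joint torques, N m; "tcp_pos": TCP position; "tcp_rot": TCP orientation; "ft_force": force on the tool from outside, world axes, zero at the start; "moment": the same for the moment, N m; "opening": finger opening in m.
Only numpy, scipy, OpenCV 4.12 (cv2) and the standard library are available. Lean on these libraries where they do the work, as an engineer would, in place of code of your own. Each camera call takes 0.05 s, during which the arm holds its last target.

## Working session

There is one attempt and no reset: what is moved stays moved. The work goes in short steps, Python scripts to look and compute and a shell command to move; the robot and the scene stay as the last step left them, time stands still between calls to the robot, and variables do not carry over. Pictures are saved under pics/ and viewed, and the job is handed in when it is done.

```bash
ls; mkdir -p pics; python3 - <<'E'
from rig import *
import cv2
s=sense();print(s)
for n in("scene","side","wrist"):
    c=camera(n);cv2.imwrite(f"pics/{n}0.png",c["img"]);print(n,c["mtx"].tolist(),c["k1"],(c.get("camera_from_world") if n!="wrist" else c["mount"]))
E
```

```text
pics
{'time': 0.0, 'joint_positions': array([-1.34440182e+00,  3.53656530e-01,  1.63412382e+00,  1.30992560e-05,
        1.15517728e+00, -2.35655321e-03]), 'joint_vel': array([-1.23672541e-04,  2.40356714e-04,  6.50876052e-04, -4.15768905e-04,
       -1.78422538e-04,  7.73429841e-05]), 'joint_torque': array([ 2.92305034e-03, -6.05246258e+01, -3.42063296e+01,  9.55900873e-05,
        9.47721797e-03, -1.61426482e-05]), 'tcp_pos': array([ 0.14165798, -0.60828625,  0.24956083]), 'tcp_rot': array([-1.58192707,  1.5694313 ,  1.78841134]), 'ft_force': array([0.67383163, 0.71816979, 0.15989574]), 'moment': array([-0.00546519,  0.02266693,  0.01689277]), 'opening': 0.08526602369852013}
scene [[477.1479871796048, 0.0, 243.89319346200892], [0.0, 477.1479871796048, 192.46787561305422], [0.0, 0.0, 1.0]] -0.18581285165655265 [[-0.60125336  0.79904322  0.00493187  0.33389058]
 [ 0.54608734  0.41540268 -0.72748143 -0.16220349]
 [-0.58333782 -0.43470742 -0.68610965  2.26702396]
 [ 0.          0.          0.          1.        ]]
side [[419.37649749110244, 0.0, 259.83949812972077], [0.0, 419.37649749110244, 195.4435154591809], [0.0, 0.0, 1.0]] -0.006851461855375056 [[-0.96989254 -0.2434317   0.00703364  0.5376145 ]
 [-0.18127186  0.70234266 -0.68837148  0.22945905]
 [ 0.16263142 -0.66892136 -0.72532423  1.71789192]
 [ 0.          0.          0.          1.        ]]
wrist [[282.7015001208751, 0.0, 256.2847389819298], [0.0, 282.7015001208751, 191.65935708296396], [0.0, 0.0, 1.0]] -0.048478582629589616 [[ 2.17035462e-04 -3.06631733e-01  9.51828206e-01 -1.23431559e-01]
 [ 9.99999912e-01 -2.74732631e-04 -3.16524751e-04 -1.07604552e-04]
 [ 3.58554800e-04  9.51828191e-01  3.06631646e-01 -7.91706156e-02]
 [ 0.00000000e+00  0.00000000e+00  0.00000000e+00  1.00000000e+00]]
```

View pics/scene0.png

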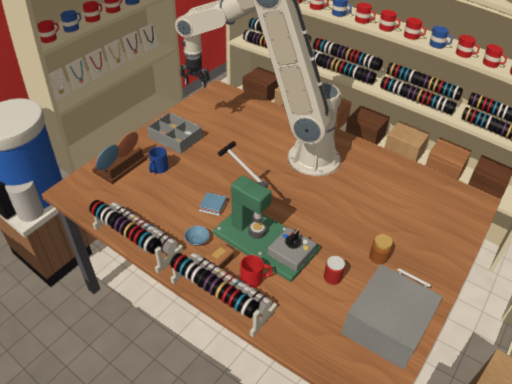

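View pics/side0.png

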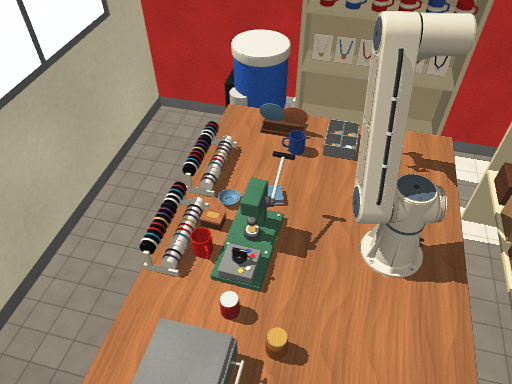

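View pics/wrist0.png

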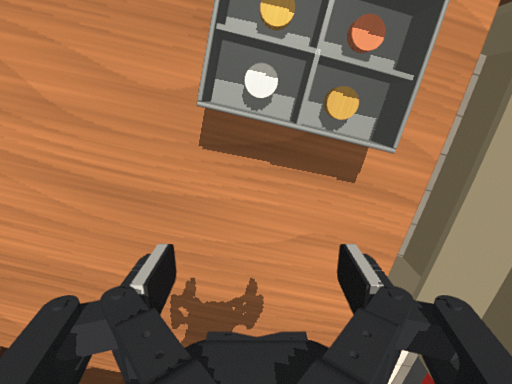

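```bash
python3 - <<'E'
import cv2
a=cv2.imread("pics/scene0.png")[165:285,190:350];cv2.imwrite("pics/sc_z.png",cv2.resize(a,None,fx=5,fy=5,interpolation=cv2.INTER_CUBIC))
a=cv2.imread("pics/side0.png")[145:295,195:335];cv2.imwrite("pics/si_z.png",cv2.resize(a,None,fx=4,fy=4,interpolation=cv2.INTER_CUBIC))
E
```

```text
(no output)
```

View pics/sc_z.png

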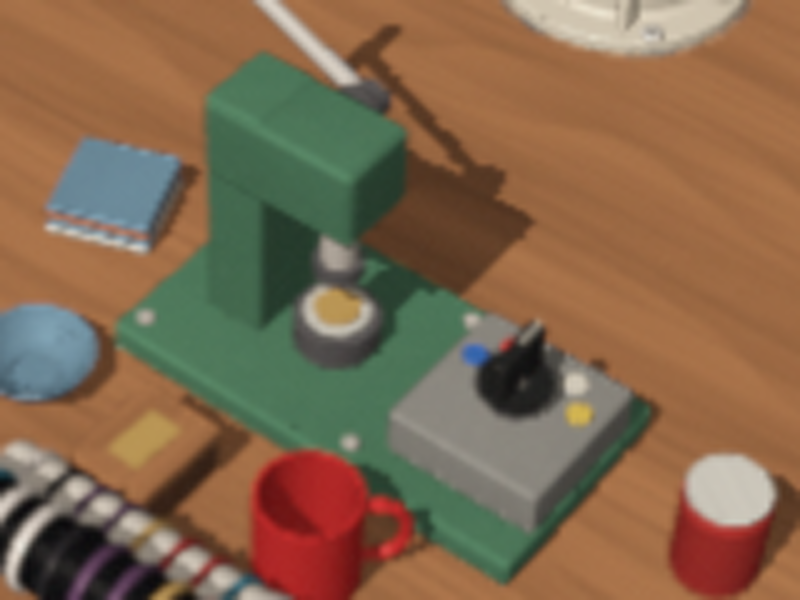

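View pics/si_z.png

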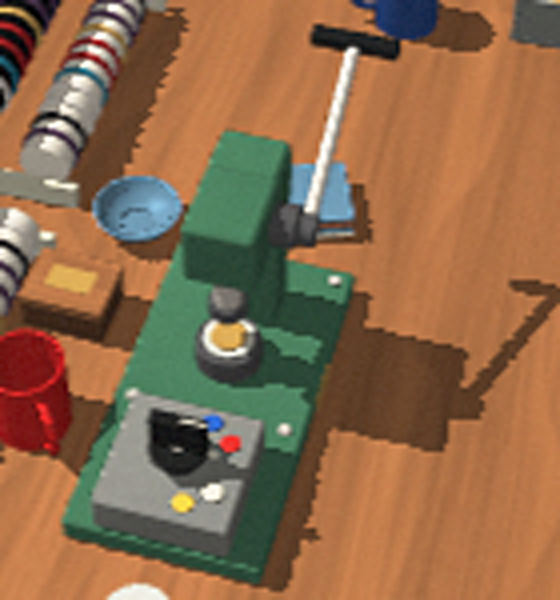

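```bash
cat > h.py <<'E'
from rig import *
import numpy as np, cv2, pickle
from scipy.optimize import least_squares
from scipy.spatial.transform import Rotation as R
def proj(c,P):
    P=np.atleast_2d(P);T=c["camera_from_world"];q=P@T[:3,:3].T+T[:3,3];s=q[:,:2]/q[:,2:];r2=(s**2).sum(1,keepdims=True)
    s=s*(1+c["k1"]*r2);return np.c_[s[:,0]*c["mtx"][0,0]+c["mtx"][0,2],s[:,1]*c["mtx"][1,1]+c["mtx"][1,2]]
def w2c(mount,s):
    T=np.eye(4);T[:3,:3]=R.from_euler("xyz",s["tcp_rot"]).as_matrix();T[:3,3]=s["tcp_pos"];return np.linalg.inv(T@mount)
def fit(obs,n,x0):
    # obs: list of (cam,func(x)->P,uv)
    f=lambda x:np.concatenate([(proj(c,g(x))[0]-uv) for c,g,uv in obs])
    return least_squares(f,x0,loss="soft_l1")
def press(x,p):
    c,s=np.cos(x[2]),np.sin(x[2]);return np.array([x[0]+c*p[0]-s*p[1],x[1]+s*p[0]+c*p[1],p[2]])
def mark(a,z=.078): return np.array([-.051*np.cos(a),.165-.051*np.sin(a),z])
E
python3 - <<'E'
from h import *
sc=camera("scene");si=camera("side")
pickle.dump((sc,si),open("cams.pkl","wb"))
f=lambda u,v,k,ou,ov:np.array([(u+.5)/k-.5+ou,(v+.5)/k-.5+ov])
S=lambda u,v:f(u,v,5,190,165)
D=lambda u,v:f(u,v,4,195,145)
A=dict(blue=1.2,red=.6,white=-.6,yellow=-1.2)
so=dict(blue=S(475,354),white=S(576,384),yellow=S(579,413))
do=dict(blue=D(212,424),red=D(230,443),white=D(212,493),yellow=D(181,502))
obs=[(sc,(lambda x,a=A[k]:press(x,mark(a))),v) for k,v in so.items()]+[(si,(lambda x,a=A[k]:press(x,mark(a))),v) for k,v in do.items()]
# head/foot: bar
obs+=[(sc,lambda x:press(x,[x[3],x[4],.302]),np.array([227,149.])),(si,lambda x:press(x,[x[3],x[4],.302]),D(356,43))]
r=fit(obs,5,np.array([.5,0,0,-.1,-.2]));print(r.x,r.fun.round(2))
x=r.x
print("knob",press(x,[0,.165,.126]),"bar",press(x,[x[3],x[4],.302]))
for c,img,n in((sc,sc["img"],"a"),(si,si["img"],"b")):
    im=cv2.resize(img,None,fx=4,fy=4,interpolation=cv2.INTER_CUBIC)
    P=[press(x,p) for p in ([0,.165,.126],[0,.165,.138],[-.0675,.0975,.075],[-.0675,.2325,.075],[.0675,.2325,.075],[.0675,.0975,.075],[x[3],x[4],.302],[-.1,.2575,.03],[.1,.2575,.03],[0,.035,.255],[0,-.105,.255])]
    uv=proj(c,np.array(P))
    for u,v in uv: cv2.circle(im,(int(u*4+1.5),int(v*4+1.5)),3,(255,0,255),-1)
    u,v=uv[9];im=im[int(v*4)-300:int(v*4)+300,int(u*4)-350:int(u*4)+350];cv2.imwrite(f"pics/fit_{n}.png",im)
E
```

```text
[ 0.56836205  0.07539492 -0.03824202 -0.06832578 -0.20860586] [ 0.27  0.32  0.19  0.27  0.21  0.61  0.16 -0.59  0.08 -0.09  0.08 -0.43
  0.26 -0.13  0.04 -0.1  -0.08 -0.01]
knob [0.57467044 0.24027428 0.126     ] bar [ 0.49211066 -0.13044614  0.302     ]
```

View pics/fit_a.png

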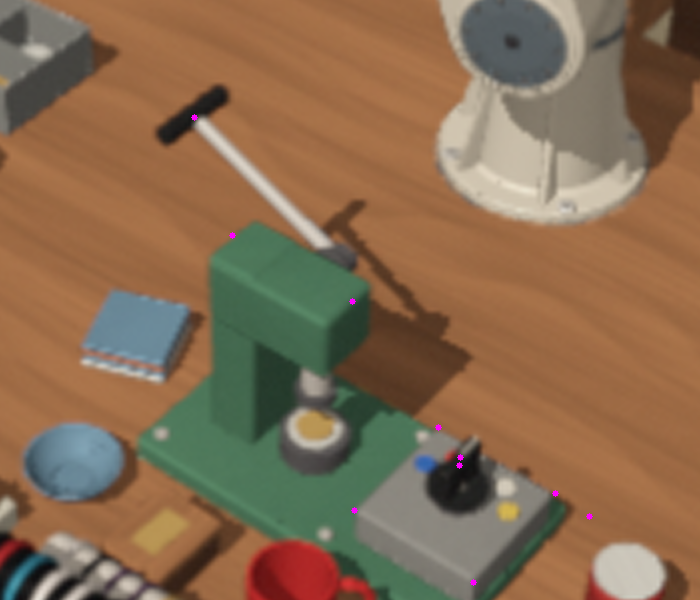

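View pics/fit_b.png

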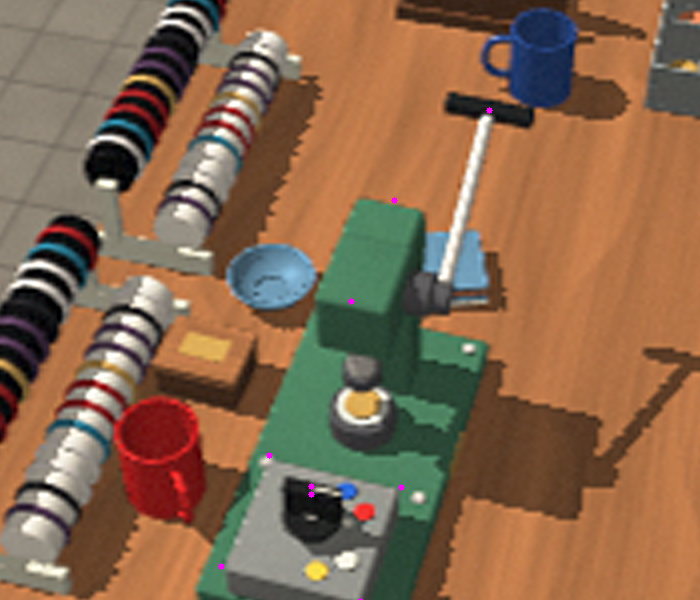

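```bash
python3 - <<'E'
from h import *
sc,si=pickle.load(open("cams.pkl","rb"))
cv2.imwrite("pics/z1.png",cv2.resize(sc["img"][215:275,255:335],None,fx=10,fy=10,interpolation=cv2.INTER_CUBIC))
cv2.imwrite("pics/z2.png",cv2.resize(si["img"][225:295,205:275],None,fx=8,fy=8,interpolation=cv2.INTER_CUBIC))
E
```

```text
(no output)
```

View pics/z1.png

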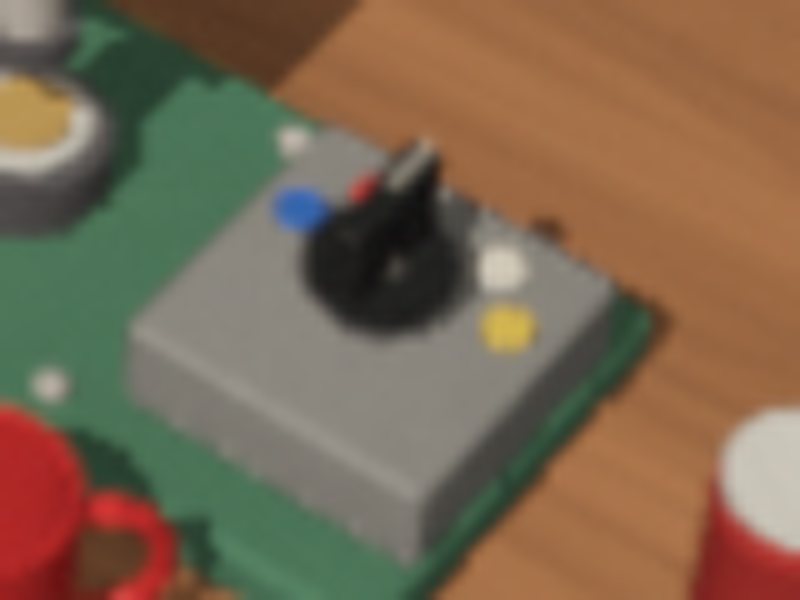

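View pics/z2.png

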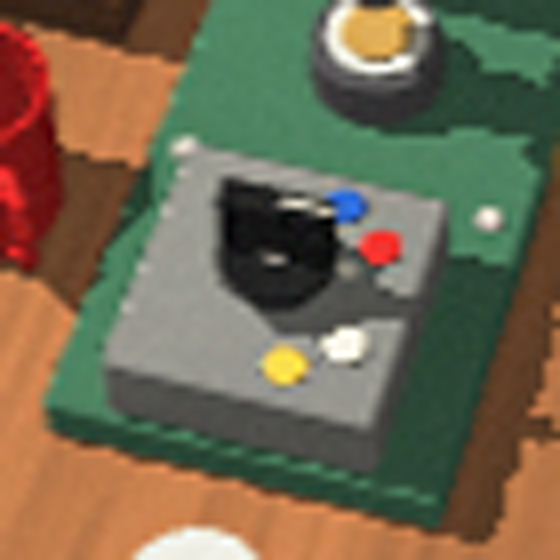

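```bash
cat > f2.py <<'E'
from h import *
sc,si=pickle.load(open("cams.pkl","rb"))
f=lambda u,v,k,ou,ov:np.array([(u+.5)/k-.5+ou,(v+.5)/k-.5+ov])
S=lambda u,v:f(u,v,10,255,215)
D=lambda u,v:f(u,v,8,205,225)
D4=lambda u,v:f(u,v,4,195,145)
A=dict(blue=1.2,red=.6,white=-.6,yellow=-1.2)
so=dict(blue=S(301,209),white=S(502,269),yellow=S(509,328))
do=dict(blue=D(347,207),red=D(380,248),white=D(344,345),yellow=D(284,366))
obs=[(sc,(lambda x,a=A[k]:press(x,mark(a))),v) for k,v in so.items()]+[(si,(lambda x,a=A[k]:press(x,mark(a))),v) for k,v in do.items()]
C=[(-1,-1),(-1,1),(1,1),(1,-1)]
for c,uvs in((sc,[S(335,130),S(612,290),S(420,500),S(130,330)]),(si,[D(445,203),D(372,425),D(107,370),D(185,150)])):
    for (a,b),uv in zip(C,uvs): obs.append((c,lambda x,a=a,b=b:press(x,[x[5]+a*.0675,.165+x[6]+b*.0675,.075]),uv))
obs+=[(sc,lambda x:press(x,[x[3],x[4],.302]),np.array([227,149.])),(si,lambda x:press(x,[x[3],x[4],.302]),D4(356,43))]
r=fit(obs,7,np.array([.5,0,0,-.1,-.2,0,0]));print(r.x,r.fun.round(2))
x=r.x
print("knob",press(x,[0,.165,.126]),"bar",press(x,[x[3],x[4],.302]))
E
python3 f2.py
```

```text
[ 0.57075463  0.07579027 -0.02309846 -0.07385967 -0.20799779  0.00110122
  0.00129508] [ 0.17  0.38  0.28  0.11  0.32  0.35 -0.32 -0.4   0.08 -0.33  0.29 -0.24
  0.27 -0.22 -0.18 -0.73  1.6  -0.35  0.88  1.06 -0.3   0.27  0.65 -0.49
  0.05  0.58 -1.61 -0.97  0.1  -1.42  0.04 -0.1  -0.08 -0.01]
knob [0.57456553 0.24074625 0.126     ] bar [ 0.49211066 -0.13044614  0.302     ]
```

```bash
python3 - <<'E'
from h import *
s=sense();M=R.from_euler("xyz",s["tcp_rot"]).as_matrix();print(M.round(3)); print(M.T@(np.array([.50,.24,.45])-s["tcp_pos"]))
y=M[:,1];print(np.arctan2(y[1],y[0]))
E
```

```text
[[-0.     0.227 -0.974]
 [ 0.001 -0.974 -0.227]
 [-1.    -0.001 -0.   ]]
[-0.19957613 -0.74527813 -0.54139094]
-1.3420148841942703
```

```bash
python3 -m inch '[[0,0,0,-0.33,0,0,0],[0,0,0,-0.33,0,0,0],[0,0,0,-0.33,0,0,0],[0,0,0,-0.33,0,0,0],[-0.0255,0,0,0,0,-0.33,0],[-0.0255,0,0,0,0,-0.33,0],[-0.0255,0,0,0,0,-0.33,0],[-0.0255,0,0,0,0,-0.33,0],[-0.0255,0,0,0,0,-0.33,0],[-0.0255,0,0,0,0,-0.33,0],[-0.0255,0,0,0,0,-0.33,0],[-0.0255,0,0,0,0,-0.33,0],[-0.0255,0,0,0,0,-0.33,0],[-0.0255,0,0,0,0,-0.33,0],[-0.0255,0,0,0,0,-0.33,0],[-0.0255,0,0,0,0,-0.33,0],[-0.0255,0,0,0,0,-0.33,0],[-0.0255,0,0,0,0,-0.33,0],[-0.0255,0,0,0,0,-0.33,0],[-0.0255,0,0,0,0,-0.33,0]]'
```

```text
time: 2.25
tcp_pos: [0.6411, -0.0615, 0.4479]
tcp_rot: [-1.577, 1.571, 3.079]
ft_force: [0.7, 0.3, -0.2]
opening: 0.0428
```

```bash
python3 -m inch '[[-0.045,0,0,0,0,-0.3,0],[-0.045,0,0,0,0,-0.3,0],[-0.045,0,0,0,0,-0.3,0],[-0.045,0,0,0,0,0,0],[-0.045,0,0,0,0,0,0],[-0.045,0,0,0,0,0,0],[-0.045,0,0,0,0,0,0],[-0.045,0,0,0,0,0,0],[-0.045,0,0,0,0,0,0],[-0.045,0,0,0,0,0,0],[0,0,0,0,0,0,0]]'; cat > tgt.py <<'E'
from h import *
import sys
def rel(p,yaw):
    s=sense();M=R.from_euler("xyz",s["tcp_rot"]).as_matrix()
    y=M[:,1];cy=np.arctan2(y[1],y[0])
    d=(yaw-cy+np.pi)%(2*np.pi)-np.pi
    print("tcp",s["tcp_pos"].round(4),"yaw",round(cy,4),"axis",M[:,0].round(4),"need rot-z",round(d,4),"-> rx share total",round(-d/np.pi,4))
    print("tool shift shares",((M.T@(np.array(p)-s["tcp_pos"]))/.15).round(3),"F",s["ft_force"].round(2),"t",s["time"],"op",s["opening"])
if __name__=="__main__":
    a=list(map(float,sys.argv[1:]));rel(a[:3],a[3])
E
python3 tgt.py .53 .24 .38 1.547
```

```text
time: 3.35
tcp_pos: [0.6298, 0.0701, 0.4481]
tcp_rot: [-2.895, 1.57, -3.11]
ft_force: [0.0, 0.6, 0.5]
opening: 0.043
tcp [0.6298 0.0701 0.4481] yaw 1.3556 axis [-3.e-04 -0.e+00 -1.e+00] need rot-z 0.1914 -> rx share total -0.0609
tool shift shares [ 0.454  0.964 -0.892] F [0.04 0.56 0.55] t 3.35 op 0.04295225048744741
```

```bash
python3 -m inch '[[-0.03,0,0,0.1,0.24,-0.22,0],[-0.031,0,0,0.1,0.24,-0.22,0],[0,0,0,0.1,0.22,-0.25,0],[0,0,0,0.15,0.18,-0.26,0],[0,0,0,0,0,0,0],[0,0,0,0,0,0,0]]'; python3 tgt.py .53 .24 .38 1.547; python3 - <<'E'
from h import *
s=sense();c=camera("wrist");c["camera_from_world"]=w2c(c["mount"],s);pickle.dump(c,open("w1.pkl","wb"))
cv2.imwrite("pics/w1.png",c["img"])
E
```

```text
time: 3.95
tcp_pos: [0.506, 0.2102, 0.3831]
tcp_rot: [-1.484, 1.571, -1.511]
ft_force: [0.0, -1.1, -0.2]
opening: 0.0428
tcp [0.506  0.2102 0.3831] yaw 1.5437 axis [ 0.e+00 -3.e-04 -1.e+00] need rot-z 0.0033 -> rx share total -0.0011
tool shift shares [0.021 0.203 0.155] F [ 0.04 -1.14 -0.24] t 3.95 op 0.04276656405977866
```

View pics/w1.png

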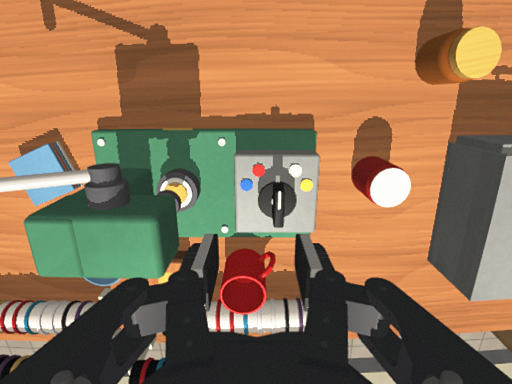

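```bash
python3 - <<'E'
import cv2
a=cv2.imread("pics/w1.png")[140:245,225:330];cv2.imwrite("pics/w1z.png",cv2.resize(a,None,fx=5.6,fy=5.6,interpolation=cv2.INTER_CUBIC))
E
```

```text
(no output)
```

View pics/w1z.png

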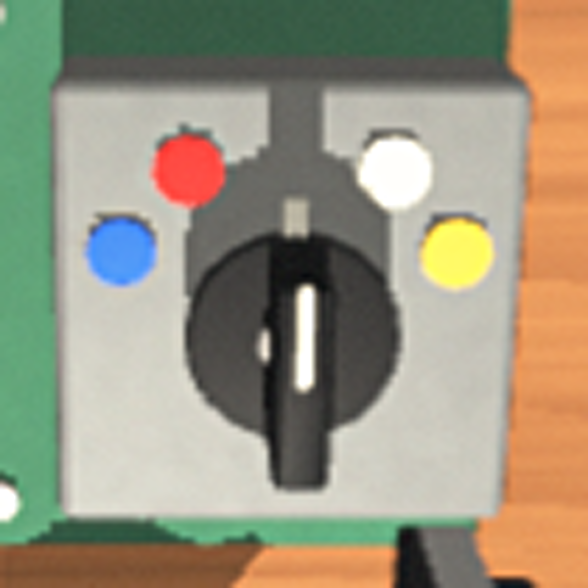

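```bash
python3 - <<'E'
from h import *
w=pickle.load(open("w1.pkl","rb"))
f=lambda u,v,k,ou,ov:np.array([(u+.5)/k-.5+ou,(v+.5)/k-.5+ov])
W=lambda u,v:f(u,v,5.6,225,140)
A=dict(blue=1.2,red=.6,white=-.6,yellow=-1.2)
wo=dict(blue=W(121,251),red=W(189,171),white=W(394,171),yellow=W(456,254))
obs=[(w,(lambda x,a=A[k]:press(x,mark(a))),v) for k,v in wo.items()]
r=fit(obs,3,np.array([.5,0,0]));print(r.x,r.fun.round(2));print("knob",press(r.x,[0,.165,.126]))
obs+=[(w,lambda x:press(x,[0,.165,.1]),W(293,335))]
C=[(-1,-1),(-1,1),(1,1),(1,-1)]
for (a,b),uv in zip(C,[W(55,86),W(526,86),W(499,516),W(62,516)]): obs.append((w,lambda x,a=a,b=b:press(x,[a*.0675,.165+b*.0675,.075]),uv))
r=fit(obs,3,np.array([.5,0,0]));print(r.x,r.fun.round(2));print("knob",press(r.x,[0,.165,.126]))
for p in ([0,.165,.138],[-.039,.165,.1],[-.028,.165,.138],[.028,.165,.138]):print((proj(w,press(r.x,p))[0]-[225,140])*5.6)
E
```

```text
[ 0.56802341  0.07497724 -0.03455804] [-0.09  0.07 -0.24 -0.14  0.16  0.14  0.17 -0.05]
knob [0.57372435 0.23987872 0.126     ]
[ 0.56834684  0.07503483 -0.03203202] [-0.08  0.08 -0.26 -0.15  0.14  0.03  0.19 -0.18 -0.06  0.91 -1.4  -1.63
  2.08 -1.15  0.96  1.44 -0.99  1.18]
knob [0.57363122 0.23995019 0.126     ]
[300.86614744 388.85588278]
[294.30301162 199.10190051]
[304.20220862 281.97894659]
[297.62212752 491.07091713]
```

```bash
python3 tgt.py .5737 .24 .18 1.537; python3 -m inch '[[0.001,0,0,0.25,0.2,0.25,0],[0,0,0,0.3,0.01,0.2,0],[0,0,0,0.3,0,0,0],[0,0,0,0.3,0,0,0],[0,0,0,0.2,0,0,0],[0,0,0,0,0,0,0],[0,0,0,0,0,0,0]]';python3 tgt.py .5737 .24 .18 1.537
```

```text
tcp [0.5071 0.2098 0.3837] yaw 1.5433 axis [ 1.2e-03  1.0e-04 -1.0e+00] need rot-z -0.0063 -> rx share total 0.002
tool shift shares [1.358 0.214 0.437] F [ 0.63 -0.33  0.25] t 4.0 op 0.04288499989730781
time: 4.7
tcp_pos: [0.5672, 0.2335, 0.1916]
tcp_rot: [0.187, 1.57, 0.156]
ft_force: [0.3, 0.5, 0.4]
opening: 0.0426
tcp [0.5672 0.2335 0.1916] yaw 1.5398 axis [ 6.e-04  1.e-04 -1.e+00] need rot-z -0.0028 -> rx share total 0.0009
tool shift shares [0.077 0.044 0.042] F [0.28 0.54 0.4 ] t 4.7 op 0.0425692236735955
```

```bash
python3 -m inch '[[0.001,0,0,0.077,0.044,0.042,0],[0,0,0,0,0,0,0],[0,0,0,0,0,0,0]]';python3 tgt.py .5737 .24 .128 1.537; python3 - <<'E'
from h import *
c=camera("wrist");cv2.imwrite("pics/w2.png",c["img"])
E
```

```text
time: 5.0
tcp_pos: [0.5729, 0.2409, 0.1801]
tcp_rot: [0.403, 1.569, 0.371]
ft_force: [-0.4, -0.1, 0.8]
opening: 0.0428
tcp [0.5729 0.2409 0.1801] yaw 1.5389 axis [ 1.3e-03  5.0e-04 -1.0e+00] need rot-z -0.0019 -> rx share total 0.0006
tool shift shares [ 0.347 -0.006  0.005] F [-0.41 -0.13  0.83] t 5.0 op 0.04280723463755087
```

View pics/w2.png

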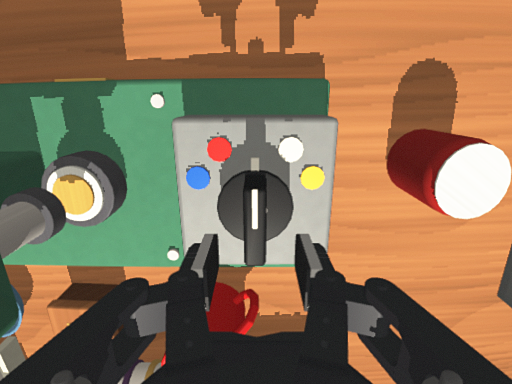

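```bash
python3 -m inch '[[0,0,0,0.15,-0.006,0.005,0],[0,0,0,0.15,0,0,0],[0,0,0,0.045,0,0,0],[0,0,0,0,0,0,0],[0,0,0,0,0,0,0]]';python3 tgt.py .5737 .24 .128 1.537; python3 -m inch '[[0,0,0,0,0,0,-1],[0,0,0,0,0,0,-1],[0,0,0,0,0,0,-1],[0,0,0,0,0,0,-1],[0,0,0,0,0,0,-1],[0,0,0,0,0,0,-1]]';python3 tgt.py .5737 .24 .128 1.537;
```

```text
time: 5.55
tcp_pos: [0.5735, 0.2398, 0.1284]
tcp_rot: [0.41, 1.57, 0.378]
ft_force: [0.6, -0.3, 0.5]
opening: 0.0429
tcp [0.5735 0.2398 0.1284] yaw 1.5389 axis [ 1.e-03  4.e-04 -1.e+00] need rot-z -0.0019 -> rx share total 0.0006
tool shift shares [0.003 0.001 0.001] F [ 0.57 -0.31  0.47] t 5.55 op 0.04285182532090844
time: 6.15
tcp_pos: [0.5735, 0.2397, 0.1278]
tcp_rot: [0.363, 1.57, 0.331]
ft_force: [1.7, -1.0, 3.0]
opening: 0.0139
tcp [0.5735 0.2397 0.1278] yaw 1.5389 axis [ 1.1e-03  4.0e-04 -1.0e+00] need rot-z -0.0019 -> rx share total 0.0006
tool shift shares [-0.001  0.002  0.002] F [ 1.65 -1.02  2.99] t 6.15 op 0.013867172778707242
```

Gripped at about 14–15 mm. Push in 13 mm (0.087).

```bash
python3 -m inch '[[0,0,0,0.03,0,0,-1],[0,0,0,0.03,0,0,-1],[0,0,0,0.024,0,0,-1],[0,0,0,0,0,0,-1],[0,0,0,0,0,0,-1]]';python3 tgt.py .5737 .24 .115 2.137;
```

```text
time: 6.65
tcp_pos: [0.5735, 0.2397, 0.1156]
tcp_rot: [0.381, 1.57, 0.349]
ft_force: [-0.3, -0.6, 10.0]
opening: 0.0138
tcp [0.5735 0.2397 0.1156] yaw 1.5388 axis [ 1.2e-03  4.0e-04 -1.0e+00] need rot-z 0.5982 -> rx share total -0.1904
tool shift shares [0.004 0.002 0.001] F [-0.35 -0.61 10.02] t 6.65 op 0.01382443613743718
```

```bash
python3 -m inch '[[-0.03,0,0,0.002,0,0,-1],[-0.032,0,0,0,0,0,-1],[-0.032,0,0,0,0,0,-1],[-0.032,0,0,0,0,0,-1],[-0.032,0,0,0,0,0,-1],[-0.032,0,0,0,0,0,-1],[0,0,0,0,0,0,-1],[0,0,0,0,0,0,-1]]';python3 tgt.py .5737 .24 .128 2.137;python3 - <<'E'
from h import *
print(sense()["moment"])
c=camera("wrist");cv2.imwrite("pics/w3.png",c["img"])
E
```

```text
time: 7.45
tcp_pos: [0.5735, 0.2397, 0.1156]
tcp_rot: [-0.273, 1.57, 0.292]
ft_force: [-0.5, -0.6, 12.2]
opening: 0.0141
tcp [0.5735 0.2397 0.1156] yaw 2.136 axis [ 1.2e-03  4.0e-04 -1.0e+00] need rot-z 0.001 -> rx share total -0.0003
tool shift shares [-0.083  0.001  0.002] F [-0.46 -0.65 12.23] t 7.45 op 0.014107541268189238
[-0.23537458  0.16184631  0.03632956]
```

View pics/w3.png

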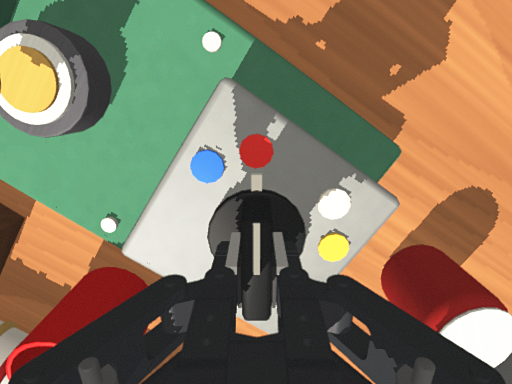

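```bash
python3 -m inch '[[0,0,0,-0.03,0,0,-1],[0,0,0,-0.03,0,0,-1],[0,0,0,-0.027,0,0,-1],[0,0,0,0,0,0,-1],[0,0,0,0,0,0,-1]]';python3 tgt.py .5737 .24 .128 2.137; python3 -m inch '[[0,0,0,0,0,0,0],[0,0,0,0,0,0,0],[0,0,0,0,0,0,0],[0,0,0,0,0,0,0],[0,0,0,0,0,0,0]]';python3 tgt.py .5737 .24 .18 2.137
```

```text
time: 8.0
tcp_pos: [0.5734, 0.2396, 0.1276]
tcp_rot: [-0.288, 1.57, 0.277]
ft_force: [3.1, -0.2, 3.9]
opening: 0.0138
tcp [0.5734 0.2396 0.1276] yaw 2.1358 axis [ 1.1e-03  3.0e-04 -1.0e+00] need rot-z 0.0012 -> rx share total -0.0004
tool shift shares [-0.002  0.001  0.003] F [ 3.13 -0.23  3.88] t 8.0 op 0.01379646488572139
time: 8.5
tcp_pos: [0.5727, 0.2395, 0.1274]
tcp_rot: [2.827, 1.57, -2.891]
ft_force: [0.6, 0.3, -0.8]
opening: 0.0427
tcp [0.5727 0.2395 0.1274] yaw 2.1357 axis [-6.e-04 -1.e-04 -1.e+00] need rot-z 0.0013 -> rx share total -0.0004
tool shift shares [-0.351 -0.001  0.007] F [ 0.59  0.32 -0.78] t 8.5 op 0.04271024305861084
```

Retreat straight up to about z = 0.29 and check the knob.

```bash
python3 -m inch '[[0,0,0,-0.15,0,0,0],[0,0,0,-0.3,0,0,0],[0,0,0,-0.3,0,0,0],[0,0,0,-0.3,0,0,0],[0,0,0,0,0,0,0],[0,0,0,0,0,0,0]]';python3 tgt.py .492 -.130 .38 1.537;python3 - <<'E'
from h import *
s=sense();c=camera("wrist");c["camera_from_world"]=w2c(c["mount"],s);pickle.dump(c,open("w4.pkl","wb"))
cv2.imwrite("pics/w4.png",c["img"])
sd=camera("side");cv2.imwrite("pics/s4.png",cv2.resize(sd["img"][145:295,195:335],None,fx=4,fy=4,interpolation=cv2.INTER_CUBIC))
x=[.568,.075,-.0345]
for n,p in dict(red=mark(.6),ptr_out=[-.039*np.cos(.6),.165-.039*np.sin(.6),.104],top_out=[0,.165,.138],top_in=[0,.165,.130]).items(): print(n,proj(c,press(x,p)))
E
```

```text
time: 9.1
tcp_pos: [0.5734, 0.2397, 0.2863]
tcp_rot: [-0.151, 1.568, 0.414]
ft_force: [-0.1, -0.7, -0.9]
opening: 0.0427
tcp [0.5734 0.2397 0.2863] yaw 2.1357 axis [ 0.0023  0.001  -1.    ] need rot-z -0.5987 -> rx share total 0.1906
tool shift shares [-0.628 -1.792 -1.776] F [-0.08 -0.69 -0.91] t 9.1 op 0.0426606510070931
red [[256.33556557 125.35077347]]
ptr_out [[256.34597799 138.79889893]]
top_out [[256.38194029 182.52583478]]
top_in [[256.38056483 180.35796302]]
```

View pics/w4.png

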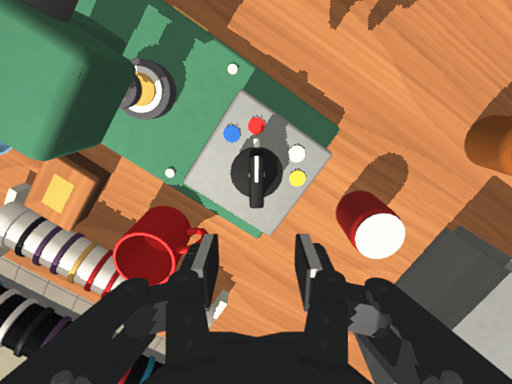

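View pics/s4.png

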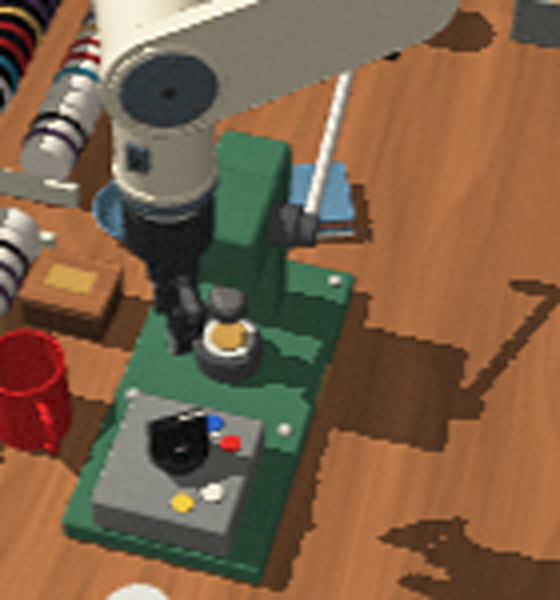

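```bash
python3 - <<'E'
from h import *
c=pickle.load(open("w4.pkl","rb"));a=c["img"][110:220,210:310].copy()
cv2.imwrite("pics/w4z.png",cv2.resize(a,None,fx=5.4,fy=5.4,interpolation=cv2.INTER_CUBIC))
x=[.568,.075,-.0345]
def k(lx,ly,z):
    a=.6;return press(x,[lx*np.cos(a)-ly*np.sin(a),.165+lx*np.sin(a)+ly*np.cos(a),z])
for d in (0,.003,.013):
    print(d,[((proj(c,k(*p))[0]-[210,110])*5.4).round(0) for p in ([-.039,0,.1-d],[.028,0,.138-d],[-.028,0,.138-d],[0,-.03,.1-d],[0,.03,.1-d],[0.028,.0075,.138-d],[0.028,-.0075,.138-d])])
E
```

```text
0 [array([250., 153.]), array([251., 533.]), array([250., 242.]), array([107., 341.]), array([394., 341.]), array([290., 533.]), array([211., 533.])]
0.003 [array([250., 151.]), array([251., 527.]), array([250., 239.]), array([108., 338.]), array([393., 337.]), array([290., 527.]), array([212., 527.])]
0.013 [array([250., 145.]), array([251., 509.]), array([250., 229.]), array([112., 326.]), array([389., 326.]), array([288., 509.]), array([213., 509.])]
```

View pics/w4z.png

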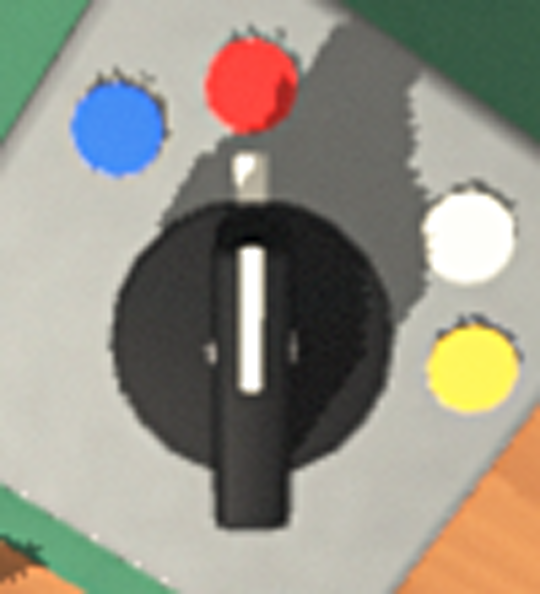

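```bash
python3 - <<'E'
from h import *
c=pickle.load(open("w1.pkl","rb"))
x=[.568,.075,-.0345]
for d in (0,.003,.013):
    print(d,[((proj(c,press(x,p))[0]-[225,140])*5.6).round(0) for p in ([-.039,.165,.1-d],[.028,.165,.138-d],[0,.135,.1-d],[0,.195,.1-d])])
E
```

```text
0 [array([294., 199.]), array([297., 491.]), array([180., 337.]), array([400., 339.])]
0.003 [array([294., 196.]), array([296., 486.]), array([180., 334.]), array([399., 335.])]
0.013 [array([291., 187.]), array([294., 470.]), array([180., 322.]), array([394., 323.])]
```

```bash
python3 - <<'E'
from h import *
s=sense();c=camera("wrist");c["camera_from_world"]=w2c(c["mount"],s);pickle.dump(c,open("w5.pkl","wb"));print(s["tcp_pos"],s["tcp_rot"],s["time"])
cv2.imwrite("pics/w5z.png",cv2.resize(c["img"][110:220,210:310],None,fx=5.4,fy=5.4,interpolation=cv2.INTER_CUBIC))
d=camera("scene");cv2.imwrite("pics/sc5.png",cv2.resize(d["img"][215:275,255:335],None,fx=10,fy=10,interpolation=cv2.INTER_CUBIC))
E
```

```text
[0.57223341 0.23928636 0.28385546] [ 2.96092135  1.56882778 -2.75727566] 9.2
```

View pics/w5z.png

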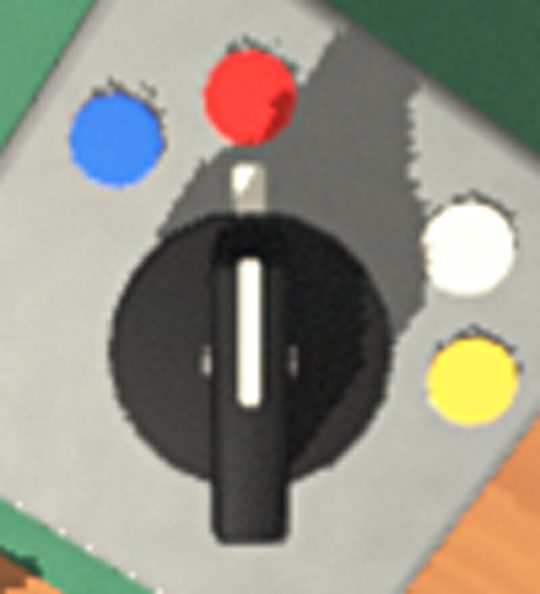

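View pics/sc5.png

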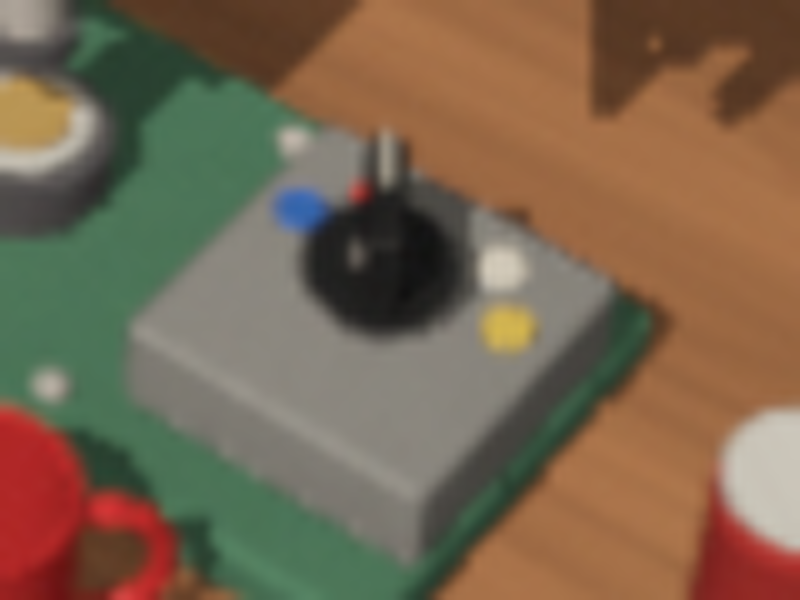

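```bash
python3 - <<'E'
from h import *
sc,_=pickle.load(open("cams.pkl","rb"))
b=camera("scene")["img"];a=sc["img"]
g=lambda i:cv2.cvtColor(i,cv2.COLOR_BGR2GRAY).astype(int)
for u in range(288,300,2): print(u,g(a)[243:252,u],g(b)[243:252,u])
x=[.568,.075,-.0345]
for d in(0,.002,.004,.013):
    th=np.linspace(0,2*np.pi,200);P=np.array([press(x,[.03*np.cos(t),.165+.03*np.sin(t),.1-d]) for t in th]);print(d,proj(sc,P)[:,1].max())
E
```

```text
288 [ 29  34  45  74 109 133 135 135 135] [ 33  34  46  74 110 132 135 135 134]
290 [ 25  25  31  36  61 105 132 134 133] [ 31  31  35  36  60 105 132 133 134]
292 [ 23  29  34  33  43  80 118 133 134] [ 29  28  30  32  39  77 117 133 134]
294 [ 39  34  33  32  39  79 121 135 135] [ 27  27  25  27  40  80 121 134 135]
296 [ 34  35  32  34  52  97 131 134 134] [ 23  27  30  34  51  96 130 134 134]
298 [ 34  34  39  59  96 125 133 134 134] [ 32  33  38  60  95 125 133 134 134]
0 246.75193813494005
0.002 247.10498320883275
0.004 247.45743979720163
0.013 249.03624520413754
```

```bash
python3 -m inch '[[0.04,0,0,-0.3,0,0,-1],[0.04,0,0,-0.3,0,0,-1],[0.04,0,0,-0.3,0,0,-1],[0.04,0,0,0,0,0,-1],[0.03,0,0,0,0,0,-1],[0,0,0,0,-0.3,-0.05,-1],[0,0,0,0,-0.3,-0.05,-1],[0,0,0,0,-0.3,-0.05,-1],[0,0,0,0,-0.3,-0.05,-1],[0,0,0,0,-0.3,-0.05,-1],[0,0,0,0,-0.3,-0.05,-1],[0,0,0,0,-0.3,-0.05,-1],[0,0,0,0,-0.3,-0.05,-1],[0,0,0,0,0,0,-1],[0,0,0,0,0,0,-1],[0,0,0,0,0,0,-1]]';python3 tgt.py .492 -.130 .34 1.537;python3 - <<'E'
from h import *
s=sense();c=camera("wrist");c["camera_from_world"]=w2c(c["mount"],s);pickle.dump(c,open("w6.pkl","wb"))
cv2.imwrite("pics/w6.png",c["img"])
print(proj(c,np.array([[.492,-.130,.302],[.447,-.1285,.302],[.537,-.1315,.302]])))
E
```

```text
time: 10.95
tcp_pos: [0.5016, -0.1177, 0.4195]
tcp_rot: [2.496, 1.57, 2.464]
ft_force: [-0.1, -0.5, 0.1]
opening: 0.0001
tcp [ 0.5016 -0.1177  0.4195] yaw 1.5391 axis [-9.e-04  7.e-04 -1.e+00] need rot-z -0.0021 -> rx share total 0.0007
tool shift shares [ 0.53  -0.085 -0.061] F [-0.13 -0.52  0.12] t 10.95 op 0.00011078682083476866
[[241.61020196 182.32395115]
 [240.85992995 130.72813034]
 [242.32385121 228.63958656]]
```

View pics/w6.png

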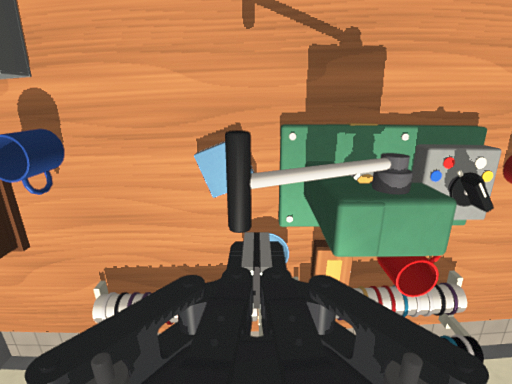

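```bash
python3 -m inch '[[0,0,0,0.17,-0.1,-0.061,-1],[0,0,0,0.17,0,0,-1],[0,0,0,0.17,0,0,-1],[0,0,0,0,0,0,-1],[0,0,0,0,0,0,-1],[0,0,0,0,0,0,-1]]';python3 tgt.py .492 -.133 .340 1.537;python3 - <<'E'
from h import *
s=sense();c=camera("wrist");cv2.imwrite("pics/w7.png",c["img"])
c=camera("side");cv2.imwrite("pics/s7.png",cv2.resize(c["img"][115:265,215:365],None,fx=4,fy=4,interpolation=cv2.INTER_CUBIC))
E
```

```text
time: 11.6
tcp_pos: [0.4928, -0.1326, 0.3451]
tcp_rot: [-0.197, 1.569, -0.228]
ft_force: [-0.6, -1.3, 0.1]
opening: -0.0004
tcp [ 0.4928 -0.1326  0.3451] yaw 1.5399 axis [ 1.9e-03 -4.0e-04 -1.0e+00] need rot-z -0.0029 -> rx share total 0.0009
tool shift shares [ 0.034 -0.003 -0.005] F [-0.56 -1.32  0.1 ] t 11.6 op -0.00038439425598944495
```

View pics/w7.png

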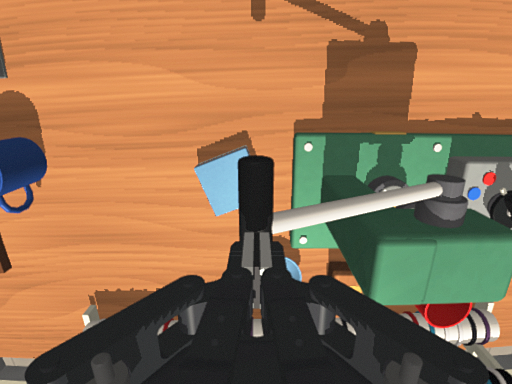

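View pics/s7.png

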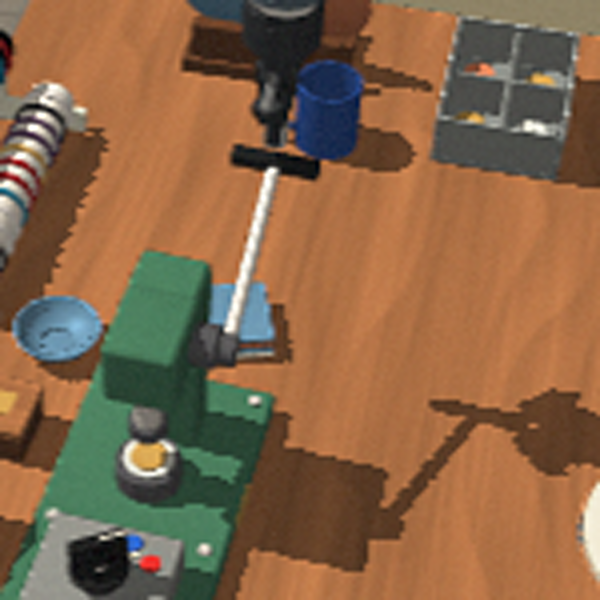

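```bash
python3 -m inch '[[0,0,0,0.08,-0.005,-0.005,-1],[0,0,0,0.1,-0.04,0,-1],[0,0,0,0.1,-0.03,0,-1],[0,0,0,0,0,0,-1],[0,0,0,0,0,0,-1]]';python3 tgt.py .492 -.153 .245 1.537
```

```text
time: 12.2
tcp_pos: [0.4908, -0.1448, 0.3018]
tcp_rot: [-1.439, 1.57, -1.471]
ft_force: [-1.5, -2.8, 5.5]
opening: -0.0003
tcp [ 0.4908 -0.1448  0.3018] yaw 1.5385 axis [ 1.e-04 -7.e-04 -1.e+00] need rot-z -0.0015 -> rx share total 0.0005
tool shift shares [ 0.379 -0.054  0.01 ] F [-1.46 -2.8   5.54] t 12.2 op -0.0002970587073387283
```

```bash
python3 -m inch '[[0,0,0,0.1,-0.025,0.005,-1],[0,0,0,0.1,-0.02,0,-1],[0,0,0,0.1,-0.01,0,-1],[0,0,0,0.1,0,0,-1],[0,0,0,0.1,0.005,0,-1],[0,0,0,0.1,0.015,0,-1],[0,0,0,0.1,0.025,0,-1],[0,0,0,0.06,0.02,0,-1],[0,0,0,0.05,0.02,0,-1],[0,0,0,0,0,0,-1],[0,0,0,0,0,0,-1]]';python3 tgt.py .492 -.141 .174 1.537
```

```text
time: 13.3
tcp_pos: [0.4924, -0.14, 0.181]
tcp_rot: [-0.467, 1.569, -0.499]
ft_force: [-0.9, -3.3, 6.1]
opening: 0.0002
tcp [ 0.4924 -0.14    0.181 ] yaw 1.5392 axis [ 1.5e-03 -8.0e-04 -1.0e+00] need rot-z -0.0022 -> rx share total 0.0007
tool shift shares [ 0.047 -0.007 -0.003] F [-0.86 -3.32  6.07] t 13.3 op 0.00020185032396997045
```

```bash
python3 -m inch '[[0,0,0,0.03,0,0,-1],[0,0,0,0.015,0,0,-1],[0,0,0,0,0,0,-1]]';python3 -m inch '[[0,0,0,0.013,0,0,-1],[0,0,0,0,0,0,-1],[0,0,0,0,0,0,-1]]';python3 -m inch '[[0,0,0,0.01,0,0,-1],[0,0,0,0,0,0,-1],[0,0,0,0,0,0,-1]]'
```

```text
time: 13.6
tcp_pos: [0.4926, -0.1391, 0.176]
tcp_rot: [0.514, 1.569, 0.482]
ft_force: [-6.5, 5.5, 25.4]
opening: 0.0
time: 13.9
tcp_pos: [0.4926, -0.1391, 0.1757]
tcp_rot: [0.322, 1.568, 0.29]
ft_force: [-13.6, 6.6, 45.1]
opening: -0.0002
time: 14.2
tcp_pos: [0.4927, -0.1391, 0.1754]
tcp_rot: [0.253, 1.568, 0.22]
ft_force: [-17.2, 8.9, 60.7]
opening: -0.0002
```

```bash
python3 - <<'E'
from h import *
c=camera("side");cv2.imwrite("pics/s8.png",cv2.resize(c["img"][145:295,195:345],None,fx=4,fy=4,interpolation=cv2.INTER_CUBIC))
E
python3 -m inch '[[0,0,0,-0.05,0,0,-1],[0,0,0,-0.1,-0.02,0,-1],[0,0,0,-0.1,-0.025,0,-1],[0,0,0,-0.1,-0.02,0,-1],[0,0,0,-0.1,-0.01,0,-1],[0,0,0,-0.1,0,0,-1],[0,0,0,-0.1,0.01,0,-1],[0,0,0,-0.1,0.02,0,-1],[0,0,0,-0.1,0.025,0,-1],[0,0,0,-0.1,0.03,0,-1],[0,0,0,-0.1,0.03,0,-1],[0,0,0,-0.1,0,0,-1],[0,0,0,-0.2,0,0,-1],[0,0,0,-0.2,0,0,-1],[0,0,0,-0.2,0,0,-1],[0,0,0,0,0,0,-1],[0,0,0,0,0,0,-1],[0,0,0,0,0,0,-1]]'; python3 - <<'E'
from h import *
c=camera("wrist");cv2.imwrite("pics/w9.png",c["img"])
c=camera("side");cv2.imwrite("pics/s9.png",cv2.resize(c["img"][145:295,195:345],None,fx=4,fy=4,interpolation=cv2.INTER_CUBIC))
b=camera("scene")["img"];cv2.imwrite("pics/sc9.png",b)
sc,si=pickle.load(open("cams.pkl","rb"))
g=lambda i:cv2.cvtColor(i,cv2.COLOR_BGR2GRAY).astype(int)
for u in (290,294,298): print(g(sc["img"])[243:252,u],g(b)[243:252,u])
E
```

```text
time: 16.05
tcp_pos: [0.4913, -0.1334, 0.4313]
tcp_rot: [2.76, 1.569, 2.728]
ft_force: [-0.2, -0.3, -0.1]
opening: 0.0
[ 25  25  31  36  61 105 132 134 133] [ 31  30  34  38  61 104 132 134 134]
[ 39  34  33  32  39  79 121 135 135] [ 26  27  24  27  39  80 120 134 134]
[ 34  34  39  59  96 125 133 134 134] [ 30  33  39  60  94 125 132 134 134]
```

View pics/s8.png

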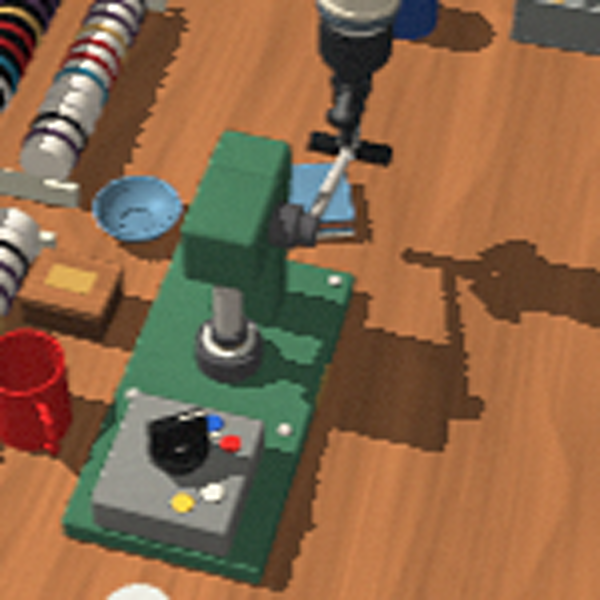

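View pics/s9.png

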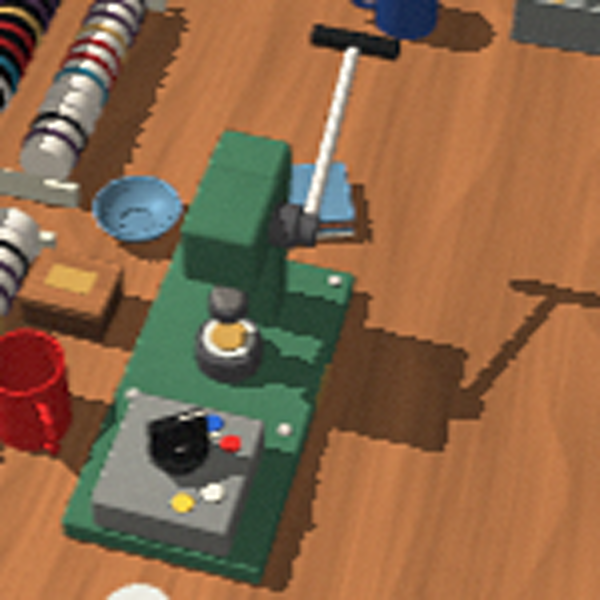

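View pics/w9.png

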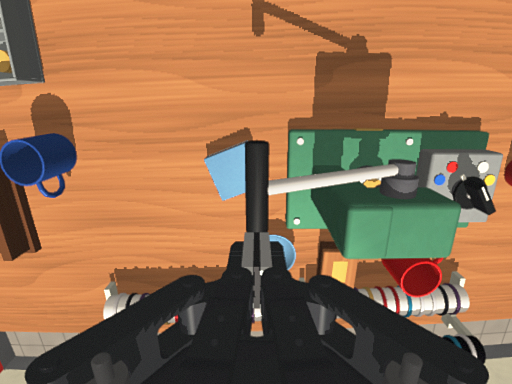

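```bash
python3 -c "
from rig import *
print(sense()['time'],sense()['ft_force']);print(sign_off())"
```

```text
16.2 [ 0.2060291  -0.22074938  0.20217374]
the job is handed in; nothing more can be done
None
```

I struck the medallion with the red motif and handed the job in at 16.2 s; `sign_off` gives no verdict, so the checks below are my own.

- **Selector:** I gripped the knob, pushed it in about 12 mm and turned it 0.6 rad anticlockwise to red. I then brought it back out and released it. In the wrist picture the pointer and the red mark lay on one line. The scene-camera edge profile of the knob's skirt matched the fully-out starting picture within noise, both before and after the strike.
- **One disagreement:** a height estimate from the wrist picture suggested the knob might still be 3 to 8 mm in. That picture was taken while the arm was still settling, so I relied on the unmoved scene camera instead.
- **Lever:** I pressed the bar down until it stopped moving at tool height 0.1757 m. I then pushed a little further; the force rose to 61 N and the bar moved only another 0.3 mm. The side picture showed the ram fully down.
- **At the end:** the cross-bar was back at its starting pixel, the knob still pointed at red, and the stock in view had not visibly moved. The jar and the tin were not in those last crops. The tool was well clear above the bar and the wrist force was about zero.

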